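Bring the tea bowl under the hot-water spout

TASK

The tea bowl is to be warmed: with the fingertips, gently push the drawn-out drip tray, with the bowl riding on it, fully home into the tap station, and push the swivel spout round until its outlet is over the middle of the bowl. Do not grip anything or touch the bowl itself, do not slam or force the tray, and leave the tin, the whisk and the jug where they stand. Finish with the hand clear.

Things in the scene. Friction and masses are not known exactly. Their poses are not given: they have to be found in the camera images.
- station: Fixed hot-water tap station: metal runner frame 300 mm wide (y) for the tray, rear deck (x 122 to 210 mm, 40 mm high) with a steel column 44 mm thick, axis at x 165, y 0. Origin: on the counter under the centre of the tray when home. x runs from the tray's front panel to the column (tray goes home along +x), y to the left of that, z up. +x points to the robot's left (world +y) within 0.25 rad.
- tray_slide (a joint): How far the drip tray is drawn out along the station's -x, in m: 0 = fully home against two rubber buffers (they give about 1 mm at 10 N), at most 0.16; starts 0.09 to 0.12 out. Friction about 2 N; it stays where it is left.
- tray: White slotted drip tray in the station's runners, moving only along the station's x. Origin: centre of its underside, 4 mm above the counter; axes as the station. Tray 240 mm deep (x), 270 mm wide (y); its slotted top, on which the bowl stands, is 38 mm above the counter.
- tray_front (a point): Middle of the outer face of the tray's front panel, 22 mm above the counter; axes as the station. The panel is upright, 290 mm wide (y), 10 mm thick, from 2 to 42 mm above the counter; the face looks to the station's -x and is the place to push. With the tray home the face is at x = -130 mm of the station. The counter in front of it is free.
- spout (a joint): Angle of the swivel spout on the column, rad, counter-clockwise from above: 0 points along the station's -x (over the middle of the home tray), positive is swung to the station's -y side; range -1.4 to 1.4, starts 0.6 to 1.0. Friction about 0.15 N m (1 N at the outlet); it stays where it is left, with no stop or click at the bowl.
- spout_outlet (a point): Centre of the lower end of the spout's outlet, 162 mm above the counter, 165 mm from the column axis. The outlet is an upright nozzle 26 mm in diameter up to 186 mm, then pipe 20 mm in diameter that bends into the level pipe (20 mm thick, centre 218 mm, top 228 mm high) running back to the column. Nozzle and pipe may be pushed from the side.
- spout_pivot (a point): Point on the column axis, 200 mm above the counter, about which the spout turns; the spout's collar there is 40 mm thick and ends 239 mm above the counter.
- bowl: Pale green ceramic tea bowl, empty, loose, 124 mm across, 74 mm high, mouth 106 mm inside; origin at the centre of its underside. It stands on the tray and rides with it, within 40 mm of the tray's mid-line (station y) and 22 mm of its mid-depth (station x): once the tray is home the outlet's circle passes near the bowl's centre at a spout angle between -0.3 and 0.3. Mass varies.
- tin: Bystander: dark green tea tin with brass lid, loose, 64 mm across, 84 mm high; origin at the centre of its underside.
- whisk: Bystander: bamboo whisk standing on its pale green holder, loose, one piece, 62 mm across, 132 mm high; origin at the centre of its underside.
- jug: Bystander: milky clear plastic jug, loose, 92 mm across plus a handle reaching 90 mm out on its +y side, 130 mm high; origin at the centre of its underside.
Not all that is in view belongs to the job. What is shaped like the bowl but orange is not meant.

How it is judged:
By the outcome, as a careful person would: the job done as asked, in the order asked, and still so for the second after the job is handed in, with the robot touching nothing.
It also fails if it takes over 54 s, if anything falls off the work surface, if the arm or the gripper's body presses on something with over 40 N, if the wrist force passes 120 N, or if a joint passes its speed limit or range.

ROBOT

A 6-joint arm with a two-finger parallel gripper is mounted at the origin on the work surface. World frame = base frame: x ahead of the robot, y to its left, z up, the work surface at z = 0. Lengths are in m, angles in rad, forces in N, time in s.
With the tool pointing down it reaches from about 0.325 to 0.775 m from the base axis. Payload 5.5 kg.
Tool frame: the origin (TCP) lies where the fingers leave the gripper's body, on its centre line; the fingertips stand 73 mm ahead of it and the grasp point (between the pads) lies grip_point_offset ahead of it (grip_point_offset is the distance from the TCP to the grasp point, in m); z points along the fingers, y is the direction in which the jaws open and shut (so a half turn about z gives the same grasp; the last joint's range is limited). The gripper opens to 85 mm and grips with 20 to 120 N. Pads are 22 mm wide; open, the fingers measure 114 mm over their backs; the gripper's body (76 mm by 85 mm) begins 54 mm behind the grasp point. The pads swing forward as they close: fully open they stand 13 mm farther back than shut.
Start: joints at [1.206, 0.091, 1.231, -0, 1.82, -0.057], TCP at [0.182, 0.572, 0.304] pointing down, gripper open.
Joint ranges: [-2.87, 2.87], [-0.86, 2.18], [0.17, 2.46], [-1.51, 4.65], [0.06, 2.69], [-2.65, 2.65]. Speed limits (rad/s): [2.57, 2.57, 3.01, 3.14, 3.14, 3.14].

INTERFACE

Orientations are given as a rotation vector (axis times angle).
In Python, from station import sense, snapshot, sign_off, grip_point_offset gives the robot as it stands.
- The arm moves only by the shell command python3 -m crank 'ROWS' [OPENING] [FORCE]. ROWS is text: rows parted by semicolons, each of 4 numbers parted by spaces: the shift along the tool's x, y, z in m, then the turn about the tool's z in degrees. In form: dx dy dz turn; .... A call has 1 to 12 rows; each row is the pose to reach, as a shift and turn from the pose measured when the call began, along the tool's axes at that moment; what a row does not reach only later rows make up. A row lasts 1/8 s, in which the tool goes at most 62.5 mm and 10.7 degrees, less where a joint would pass 70% of its speed; a pose out of reach is approached as far as the arm can. A call with a gripper value outside its range is refused whole. OPENING is the finger opening in m, from 0 to 0.0854, set as the call begins (- or left out, the last holds). The fingers move at their own pace and stop on an object; FORCE is the grip in N (left out, the last holds). Time passes only in rows, so rows that repeat a pose let the fingers close. It gives the time, the measured TCP pose, the force and the opening at its end, in the units of the state.
- sense(): the state, without advancing time (a new reading comes with each control period).
- snapshot(name): name is "scene" or "top"; returns a dict with "color" (480x640x3 uint8, red, green, blue), "z_map" (480x640 float32, m along the optical axis (not along the pixel's ray), 0 where there is no reading), "vertical_fov" (degrees; the focal length in pixels is half the picture's height over the tangent of half this angle, whatever the lens; pixels are square), "cx", "cy" (the principal point, pixels), "world_to_cam" (4x4, takes a point from world to camera coordinates). Camera axes: x right, y down, z forward; pixel columns grow to the right and rows downward; lengths in m; the calibration is good to about 2 mm. A picture is of the moment at which its call begins.
- sign_off(): hands the job in, once; it reports no verdict.
The state is a dict: "time_s": time; "qpos": joint angles; "joint_vel": joint speeds; "joint_torque": joint torques, N m; "ee_pos": TCP position; "tool_rot": TCP orientation; "contact_force": force on the tool from outside, world axes, zero at the start; "ft_torque": the same for the moment, N m; "grip_width": opening from 0.0 (shut) to 1.0 (fully open).
Only numpy, scipy, OpenCV 4.12 (cv2) and the standard library are available. Lean on these libraries where they do the work, as an engineer would, in place of code of your own. Each camera call takes 0.05 s, during which the arm holds its last target.

## Working session

There is one attempt and no reset: what is moved stays moved. The work goes in short steps, Python scripts to look and compute and a shell command to move; the robot and the scene stay as the last step left them, time stands still between calls to the robot, and variables do not carry over. Pictures are saved under pics/ and viewed, and the job is handed in when it is done.

```bash
mkdir -p pics; ls
python3 - <<'E'
from station import sense,snapshot,grip_point_offset
import cv2,numpy as np
print(grip_point_offset); s=sense(); print(s)
for n in("scene","top"):
    d=snapshot(n); cv2.imwrite(f"pics/{n}0.png",d["color"][:,:,::-1]); np.savez(f"{n}0.npz",**d)
    print(n,d["vertical_fov"],d["cx"],d["cy"],np.round(d["world_to_cam"],3))
E
```

```text
pics
0.0539
{'time_s': 0.0, 'qpos': array([ 1.20629017e+00,  9.18747878e-02,  1.23193389e+00,  1.33910451e-05,
        1.81980972e+00, -5.66914580e-02]), 'joint_vel': array([ 1.71779419e-04,  2.04771885e-03,  6.92108874e-05,  1.48801412e-03,
       -9.19060457e-04, -6.38438847e-04]), 'joint_torque': array([-3.65057776e-04, -4.58726835e+01, -4.18037081e+01,  3.12613167e-05,
        1.13025459e-02, -2.25728121e-05]), 'ee_pos': array([0.18172518, 0.57165834, 0.30271409]), 'tool_rot': array([-0.48153538, -3.10402611,  0.00310703]), 'contact_force': array([ 0.65177239, -0.03681535, -0.09194856]), 'ft_torque': array([ 0.00455447,  0.00056839, -0.05933014]), 'grip_width': 1.0000876161711425}
scene 45.67390067641629 317.11674785992136 246.7118775483992 [[-1.830e-01  9.830e-01  1.000e-03  1.110e-01]
 [ 6.240e-01  1.170e-01 -7.720e-01 -2.930e-01]
 [-7.590e-01 -1.410e-01 -6.350e-01  1.861e+00]
 [ 0.000e+00  0.000e+00  0.000e+00  1.000e+00]]
top 56.042849262003514 320.278342198847 233.1149268250474 [[ 0.025 -1.     0.019 -0.01 ]
 [-0.996 -0.026 -0.081  0.659]
 [ 0.081 -0.017 -0.997  1.207]
 [ 0.     0.     0.     1.   ]]
```

View pics/scene0.png

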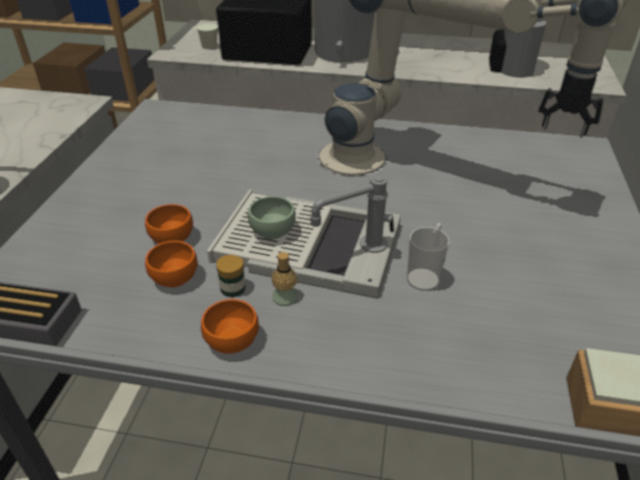

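View pics/top0.png

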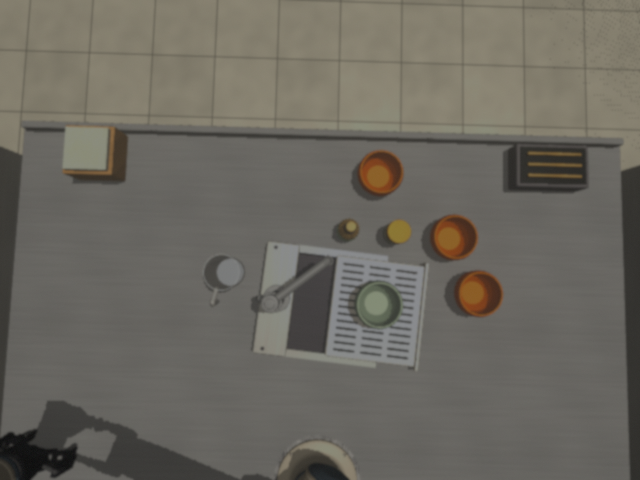

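Both views: station at top-view (250–430, 240–370), column (270,300), spout pointing to (330,260), green bowl (378,305), tray front edge at column ≈424, orange bowls beyond it at (455,237) and (480,294), tin (399,232), whisk (348,230), jug (222,273).

```bash
cat > h.py <<'E'
import numpy as np,cv2
def load(n): return dict(np.load(n))
def foc(d): return 240/np.tan(np.radians(float(d["vertical_fov"]))/2)
def ray(d,u,v):
    f=foc(d);M=d["world_to_cam"];R=M[:3,:3];c=-R.T@M[:3,3]
    return c,R.T@np.array([(u-d["cx"])/f,(v-d["cy"])/f,1])
def onz(d,u,v,z):
    c,r=ray(d,u,v);return c+r*(z-c[2])/r[2]
def proj(d,p):
    M=d["world_to_cam"];q=M[:3,:3]@np.asarray(p)+M[:3,3];f=foc(d)
    return np.array([f*q[0]/q[2]+d["cx"],f*q[1]/q[2]+d["cy"]])
def tri(d1,p1,d2,p2):
    c1,r1=ray(d1,*p1);c2,r2=ray(d2,*p2)
    t=np.linalg.lstsq(np.c_[r1,-r2],c2-c1,rcond=None)[0]
    a=c1+r1*t[0];b=c2+r2*t[1];return (a+b)/2,np.linalg.norm(a-b)
def cloud(d):
    v,u=np.mgrid[:480,:640];f=foc(d);z=d["z_map"];M=d["world_to_cam"]
    p=np.stack([(u-d["cx"])/f*z,(v-d["cy"])/f*z,z],-1)
    w=(p-M[:3,3])@M[:3,:3]; w[z==0]=np.nan; return w
E
python3 - <<'E'
from h import *
for n,b in(("top",(230,225,460,385)),("scene",(190,160,470,310))):
    d=load(n+"0.npz");i=d["color"][b[1]:b[3],b[0]:b[2],::-1]
    k=3 if n=="top" else 2.8
    cv2.imwrite(f"pics/{n}0c.png",cv2.resize(i,None,fx=k,fy=k,interpolation=cv2.INTER_CUBIC))
    w=cloud(d)
    print(n,"depth valid",np.isfinite(w[...,0]).mean())
d=load("top0.npz");w=cloud(d)
for p in [(270,300),(330,261),(300,280),(378,305),(424,270),(340,350),(410,350),(265,270),(399,232),(348,230),(455,237),(480,294),(222,273),(214,297),(500,380),(350,420)]: print(p,w[p[1],p[0]].round(4))
E
```

```text
top depth valid 0.9964583333333333
scene depth valid 0.9958268229166667
(270, 300) [0.4893 0.1189 0.2369]
(330, 261) [ 0.5801 -0.0141  0.2194]
(300, 280) [0.5353 0.0533 0.2296]
(378, 305) [ 0.47   -0.1513  0.0482]
(424, 270) [ 0.566  -0.2773  0.0335]
(340, 350) [ 0.348  -0.0534  0.0356]
(410, 350) [ 0.3525 -0.2399  0.0383]
(265, 270) [0.5553 0.1525 0.0419]
(399, 232) [ 0.6634 -0.1988  0.0819]
(348, 230) [ 0.6605 -0.0608  0.1333]
(455, 237) [ 0.66   -0.3698  0.0086]
(480, 294) [ 0.5038 -0.4391  0.0093]
(222, 273) [0.544  0.2743 0.0041]
(214, 297) [0.4856 0.2683 0.1222]
(500, 380) [ 0.2708 -0.4963  0.0012]
(350, 420) [ 0.1562 -0.0869 -0.0004]
```

View pics/top0c.png

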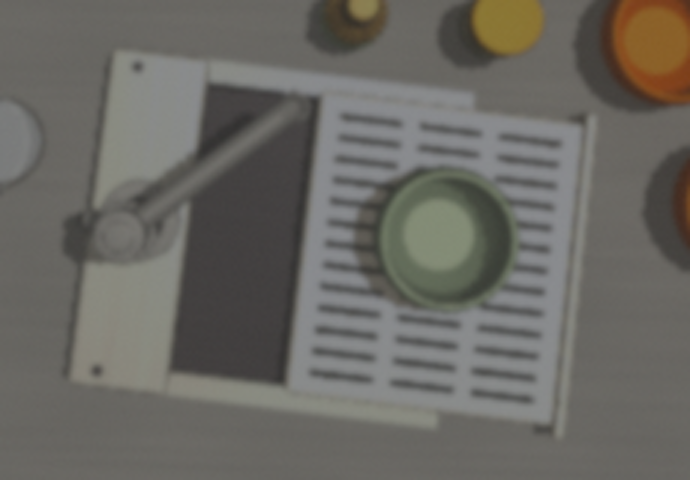

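View pics/scene0c.png

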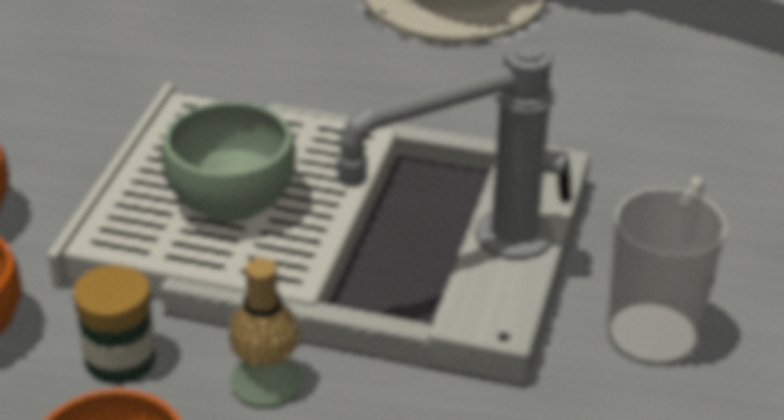

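Crops: column top at crop (118,233), spout end (300,103), bowl rim centre ≈(448,238), front panel outer edge from (596,115) to (562,437), deck rear corners (113,52) and (70,380). In the scene crop the nozzle is at (352,165), its lower end at ≈(352,180).

```bash
cat > meas.py <<'E'
from h import *
def bowl(d,e):
    # rim circle top view via green mask; returns centre on z=.112 plane
    out=[]
    hsv=cv2.cvtColor(d["color"],cv2.COLOR_RGB2HSV)
    m=cv2.inRange(hsv,(45,35,30),(90,255,255))
    cs=max(cv2.findContours(m,cv2.RETR_EXTERNAL,cv2.CHAIN_APPROX_NONE)[0],key=cv2.contourArea)
    return cs[:,0,:]
E
python3 - <<'E'
from meas import *
d=load("top0.npz");e=load("scene0.npz")
t=lambda u,v:(230+(u+.5)/3-.5,225+(v+.5)/3-.5)
s=lambda u,v:(190+(u+.5)/2.8-.5,160+(v+.5)/2.8-.5)
P=lambda u,v,z:onz(d,*t(u,v),z)
col=P(118,233,.239); print("col top",col, "tri",tri(d,t(118,233),e,s(528,57)))
fa,fb=P(596,115,.042),P(562,437,.042); print("front",fa,fb,np.linalg.norm(fa-fb))
ra,rb=P(113,52,.04),P(70,380,.04); print("rear",ra,rb,np.linalg.norm(ra-rb))
for a,b in((fa,fb),(ra,rb)):
    v=(b-a)[:2]; # +y station
    print("yaw of station x:",np.arctan2(v[1],v[0])-np.pi/2, )
la,lb=P(113,52,.04),P(470,97,.03)
out=tri(d,t(300,103),e,s(352,118)); print("spout bend",out)
c=bowl(d,None); w=cloud(d)
x,y=w[c[:,1],c[:,0]][:,0:2].T
pts=np.array([onz(d,u,v,.112)[:2] for u,v in c])
A=np.c_[2*pts,np.ones(len(pts))];q=np.linalg.lstsq(A,(pts**2).sum(1),rcond=None)[0]
print("bowl circ",q[:2],np.sqrt(q[2]+q[:2]@q[:2]))
W=w.reshape(-1,3);C=d["color"].reshape(-1,3)
# rim points by depth height
near=np.hypot(W[:,0]-q[0],W[:,1]-q[1])<.08
R=W[near&(W[:,2]>.105)&(W[:,2]<.125)];A=np.c_[2*R[:,:2],np.ones(len(R))];q2=np.linalg.lstsq(A,(R[:,:2]**2).sum(1),rcond=None)[0]
print("bowl rim depth",len(R),q2[:2],np.sqrt(q2[2]+q2[:2]@q2[:2]))
# spout points
S=W[(np.hypot(W[:,0]-col[0],W[:,1]-col[1])<.2)&(W[:,2]>.195)&(W[:,2]<.26)]
rr=np.hypot(S[:,0]-col[0],S[:,1]-col[1]);S2=S[(rr>.04)]
print("spout pts",len(S2),rr.max(),"dir",np.degrees(np.arctan2(*(S2.mean(0)-col)[[1,0]])))
E
```

```text
col top [0.48427681 0.12074598 0.239     ] tri (array([0.48373874, 0.12163108, 0.23211449]), np.float64(0.0005051341556133518))
front [ 0.58503216 -0.28678743  0.042     ] [ 0.30066312 -0.25813922  0.042     ] 0.2858084443166034
rear [0.63067887 0.14900514 0.04      ] [0.34040785 0.17688896 0.04      ] 0.2916072256801008
yaw of station x: 1.4703920086064426
yaw of station x: 1.4750288511274077
spout bend (array([ 0.58425685, -0.01073779,  0.22247395]), np.float64(0.004714530160504416))
bowl circ [ 0.47560555 -0.13405749] 0.04047670475527115
bowl rim depth 319 [ 0.47476367 -0.14545007] 0.056365804320132176
spout pts 499 0.17242980626557705 dir -53.845918700131264
```

```bash
cat >> h.py <<'E'
yaw=1.473
UX=np.array([np.cos(yaw),np.sin(yaw)]);UY=np.array([-UX[1],UX[0]])
ORG=np.array([0.467,-0.0445])
def st(p): q=np.asarray(p)[:2]-ORG; return np.array([q@UX,q@UY])
def wd(x,y): return ORG+x*UX+y*UY
def tool(s,p):
    "shift in tool axes to get tcp to world p"
    from scipy.spatial.transform import Rotation as Ro
    return Ro.from_rotvec(s["tool_rot"]).inv().apply(np.asarray(p)-s["ee_pos"])
E
python3 - <<'E'
from h import *
from station import sense
from scipy.spatial.transform import Rotation as Ro
s=sense();R=Ro.from_rotvec(s["tool_rot"]).as_matrix();print(R.round(3))
print("tool x yaw deg",np.degrees(np.arctan2(R[1,0],R[0,0])),"station x yaw",np.degrees(yaw))
for n in("top",):
    d=load("top0.npz");W=cloud(d);hsv=cv2.cvtColor(d["color"],cv2.COLOR_RGB2HSV)
    print(hsv[304,357],hsv[304,378],hsv[290,400],hsv[340,345])
    g=cv2.cvtColor(d["color"],cv2.COLOR_RGB2GRAY)
    m=((hsv[...,0]>38)&(hsv[...,0]<90)&(hsv[...,1]>45)).astype(np.uint8);m[:,:345]=0;m[:265]=0;m[345:]=0;m[:,412:]=0
    m=cv2.morphologyEx(m,cv2.MORPH_OPEN,np.ones((3,3)))
    c=max(cv2.findContours(m,cv2.RETR_EXTERNAL,cv2.CHAIN_APPROX_NONE)[0],key=cv2.contourArea)
    el=cv2.fitEllipse(cv2.convexHull(c));print(el)
    b=onz(d,*el[0],.112);print("bowl",b,st(b)," in-tray radius",el[1][0]/2/foc(d)*(1.2-.112))
col=np.array([.4842,.1207]);print("col st",st(col))
print("front pts",st([.585,-.2868]),st([.3007,-.2581]))
for nme,p in dict(tin=(.663,-.199),whisk=(.66,-.061),jug=(.544,.274),o1=(.66,-.37),o2=(.504,-.439)).items(): print(nme,st(p))
E
```

```text
[[-0.953  0.303 -0.001]
 [ 0.303  0.953 -0.002]
 [ 0.    -0.002 -1.   ]]
tool x yaw deg 162.36514662434845 station x yaw 84.39668322277026
[ 44  41 107] [ 43  38 140] [110   6 126] [100   6 136]Traceback (most recent call last):
  File "<stdin>", line 12, in <module>
ValueError: max() iterable argument is empty
```

```bash
cat > meas.py <<'E'
from h import *
def bowl(d):
    hsv=cv2.cvtColor(d["color"],cv2.COLOR_RGB2HSV)
    m=((hsv[...,0]>32)&(hsv[...,0]<90)&(hsv[...,1]>22)).astype(np.uint8);m[:,:300]=0;m[:265]=0;m[345:]=0;m[:,415:]=0
    m=cv2.morphologyEx(m,cv2.MORPH_OPEN,np.ones((3,3)))
    c=max(cv2.findContours(m,cv2.RETR_EXTERNAL,cv2.CHAIN_APPROX_NONE)[0],key=cv2.contourArea)
    el=cv2.fitEllipse(cv2.convexHull(c));b=onz(d,*el[0],.112)
    return el,b,st(b),sum(el[1])/4/foc(d)*1.09
E
python3 - <<'E'
from meas import *
d=load("top0.npz");print(bowl(d))
col=np.array([.4842,.1207]);print("col st",st(col))
print("front pts",st([.585,-.2868]),st([.3007,-.2581]))
for nme,p in dict(tin=(.663,-.199),whisk=(.66,-.061),jug=(.544,.274),o1=(.66,-.37),o2=(.504,-.439)).items(): print(nme,st(p))
from station import sense
s=sense()
print("turn needed +78; wp1",tool(s,[.40,.30,.40]),"pre-push st(-.275,0) at z .2",wd(-.275,0),tool(s,[*wd(-.275,0),.2]))
E
```

```text
(((378.21954345703125, 304.5113525390625), (47.39435577392578, 48.24071502685547), 119.24501037597656), array([ 0.47594265, -0.14239579,  0.112     ]), array([-0.09655486, -0.01845851]), np.float64(0.05778810904387222))
col st [ 0.16609005 -0.0009876 ]
front pts [-0.22962065 -0.14109446] [-0.22881698  0.14464936]
tin [-0.13462422 -0.21014892]
whisk [ 0.00242346 -0.19368887]
jug [ 0.32449645 -0.04553357]
o1 [-0.30510006 -0.22385978]
o2 [-0.38900228 -0.07534239]
turn needed +78; wp1 [-0.29031503 -0.19295596 -0.09683402] pre-push st(-.275,0) at z .2 [ 0.44014886 -0.31818598] [-0.51588016 -0.76957311  0.1041607 ]
```

```bash
python3 -m crank '-0.02 -0.01 -0.05 10; -0.06 -0.04 -0.09 20; -0.105 -0.07 -0.1 30; -0.15 -0.1 -0.1 40; -0.195 -0.13 -0.1 50; -0.24 -0.16 -0.1 60; -0.285 -0.19 -0.1 70; -0.3 -0.24 -0.1 78; -0.325 -0.295 -0.1 78; -0.35 -0.35 -0.1 78; -0.37 -0.4 -0.1 78; -0.39 -0.45 -0.1 78' 0 20
python3 - <<'E'
from h import *
from station import sense
from scipy.spatial.transform import Rotation as Ro
s=sense();R=Ro.from_rotvec(s["tool_rot"]).as_matrix()
print(s["qpos"].round(2),s["ee_pos"],np.degrees(np.arctan2(R[1,0],R[0,0])),s["contact_force"],st(s["ee_pos"]),s["grip_width"])
print(tool(s,[*wd(-.275,0),.2]))
E
```

```text
time_s: 1.6
ee_pos: [0.4169, 0.0231, 0.4032]
tool_rot: [2.327, 2.109, -0.003]
contact_force: [1.5, 0.2, -0.2]
grip_width: -0.002
[-0.03 -0.35  1.45 -0.    2.04  0.07] [0.41688695 0.02309084 0.40324721] 84.36432813116707 [ 1.52914903  0.21102859 -0.24452447] [0.06237482 0.0564732 ] -0.002268645375062255
[-0.3369923   0.05680449  0.20378876]
```

```bash
python3 -m crank '-0.06 0.01 0 0; -0.12 0.02 0 0; -0.18 0.03 0.0 0; -0.24 0.04 0 0; -0.3 0.05 0.02 0; -0.337 0.057 0.06 0; -0.337 0.057 0.12 0; -0.337 0.057 0.17 0; -0.337 0.057 0.204 0; -0.337 0.057 0.204 0'
python3 - <<'E'
from h import *
from station import sense,snapshot
s=sense();print(s["ee_pos"],st(s["ee_pos"]),s["contact_force"])
o=[]
for n in("scene","top"):
    d=snapshot(n);np.savez(n+"1.npz",**d);o.append(d["color"][150:400,180:520,::-1] if n=="scene" else d["color"][200:450,230:570,::-1])
cv2.imwrite("pics/a1.png",np.hstack([cv2.resize(i,(400,294)) for i in o]))
E
```

```text
time_s: 2.85
ee_pos: [0.439, -0.3172, 0.1958]
tool_rot: [-2.323, -2.105, 0.004]
contact_force: [-0.5, 0.3, 0.6]
grip_width: 0.0
[ 0.43904267 -0.31724635  0.19581574] [-0.27417287  0.00119265] [-0.48958492  0.34960663  0.56157056]
```

View pics/a1.png

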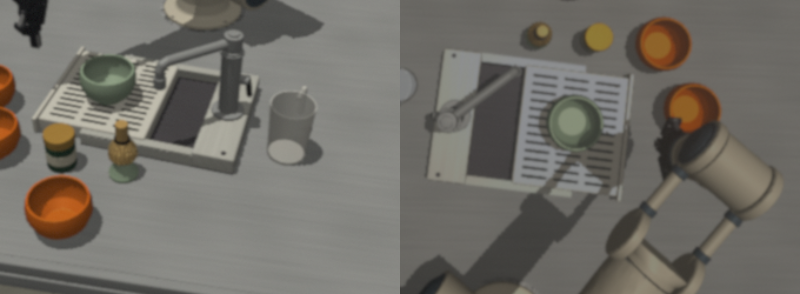

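The hand stands in front of the tray panel, between it and the orange bowl; scene otherwise unchanged. Lower and approach.

```bash
python3 -m crank '0 0 0.03 0; 0 0 0.06 0; 0 0 0.09 0; 0 0 0.104 0; 0.005 0 0.104 0; 0.012 0 0.104 0; 0.018 0 0.104 0; 0.022 0 0.104 0; 0.022 0 0.104 0'
python3 - <<'E'
from h import *
from station import sense,snapshot
s=sense();print(s["ee_pos"],st(s["ee_pos"]),s["contact_force"])
d=snapshot("scene");np.savez("scene2.npz",**d);cv2.imwrite("pics/a2.png",cv2.resize(d["color"][150:350,180:400,::-1],(660,600),interpolation=cv2.INTER_CUBIC))
E
```

```text
time_s: 4.08
ee_pos: [0.4428, -0.2964, 0.0972]
tool_rot: [2.326, 2.109, -0.002]
contact_force: [0.3, -0.0, -0.4]
grip_width: 0.003
[ 0.44280757 -0.29637959  0.09720833] [-0.25303821 -0.00051682] [ 0.33460656 -0.02266972 -0.36969355]
```

View pics/a2.png

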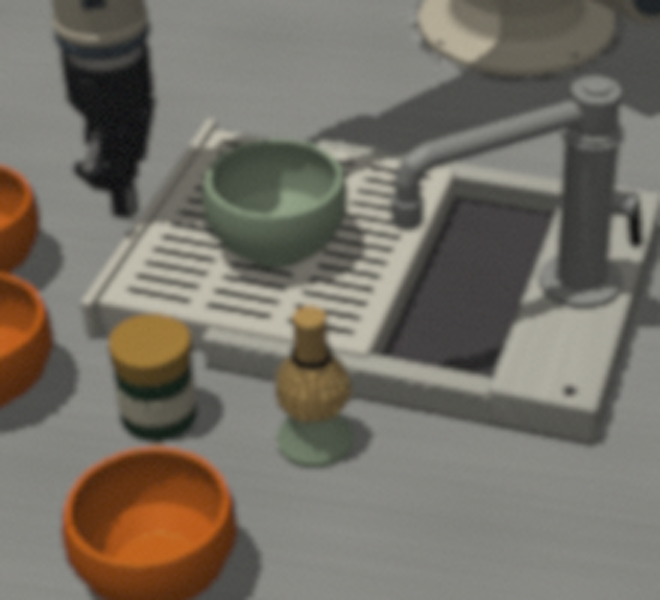

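Fingertips are just ahead of the panel's middle, low on the counter. Begin the push gently.

```bash
python3 -m crank '0.002 0 0.003 0; 0.005 0 0.005 0; 0.008 0 0.005 0; 0.011 0 0.005 0; 0.014 0 0.005 0; 0.017 0 0.005 0; 0.02 0 0.005 0; 0.024 0 0.005 0; 0.028 0 0.005 0; 0.032 0 0.005 0; 0.036 0 0.005 0; 0.04 0 0.005 0';  python3 - <<'E'
from h import *
from station import sense,snapshot
s=sense();print(s["ee_pos"],st(s["ee_pos"]),s["contact_force"])
d=snapshot("top");np.savez("top3.npz",**d);cv2.imwrite("pics/a3.png",cv2.resize(d["color"][220:400,230:470,::-1],(800,600),interpolation=cv2.INTER_CUBIC))
E
```

```text
time_s: 5.62
ee_pos: [0.4467, -0.2565, 0.0921]
tool_rot: [2.326, 2.109, -0.003]
contact_force: [0.4, -1.9, -0.4]
grip_width: 0.001
[ 0.44674048 -0.25649997  0.09205154] [-0.21296513 -0.00053707] [ 0.44851071 -1.94650854 -0.42870475]
```

View pics/a3.png

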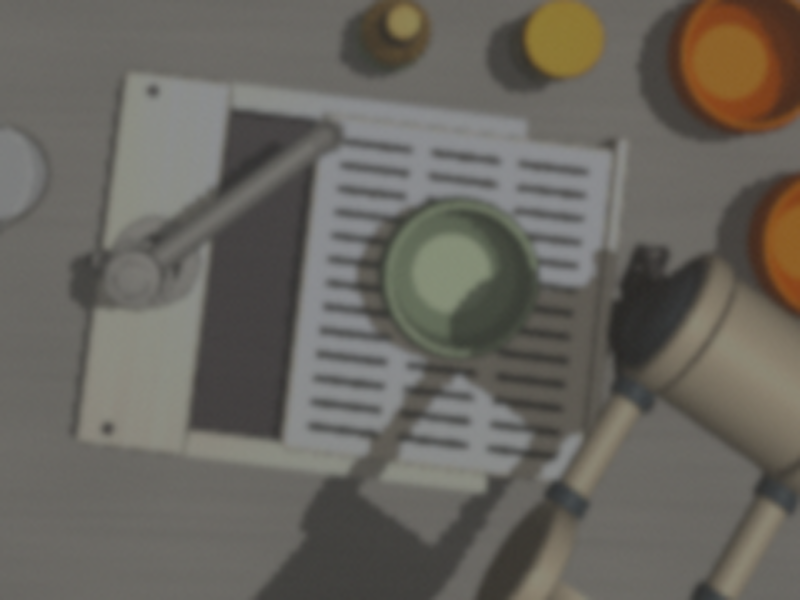

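Force is 1.9 N, matching tray friction, and the tray (edge now ≈(615,150)) is moving with the bowl.

```bash
python3 -m crank '0.003 0 0 0; 0.007 0 0 0; 0.011 0 0 0; 0.015 0 0 0; 0.019 0 0 0; 0.023 0 0 0; 0.027 0 0 0; 0.031 0 0 0; 0.035 0 0 0; 0.039 0 0 0; 0.042 0 0 0; 0.044 0 0 0';  python3 - <<'E'
from meas import *
from station import sense,snapshot
s=sense();print(s["ee_pos"],st(s["ee_pos"]),s["contact_force"])
d=snapshot("top");np.savez("top4.npz",**d);print(bowl(d));cv2.imwrite("pics/a4.png",cv2.resize(d["color"][220:400,230:470,::-1],(800,600),interpolation=cv2.INTER_CUBIC))
E
```

```text
time_s: 7.18
ee_pos: [0.4512, -0.212, 0.092]
tool_rot: [2.326, 2.109, -0.002]
contact_force: [0.3, -1.6, -1.3]
grip_width: -0.0
[ 0.45117936 -0.21199585  0.09204204] [-0.16824025 -0.00060934] [ 0.33106224 -1.57138158 -1.28111538]
(((349.8027648925781, 301.1250915527344), (47.58369064331055, 48.52717590332031), 124.53726959228516), array([ 0.482717  , -0.07053826,  0.112     ]), array([-0.02437923, -0.01818429]), np.float64(0.0580756116954993))
```

View pics/a4.png

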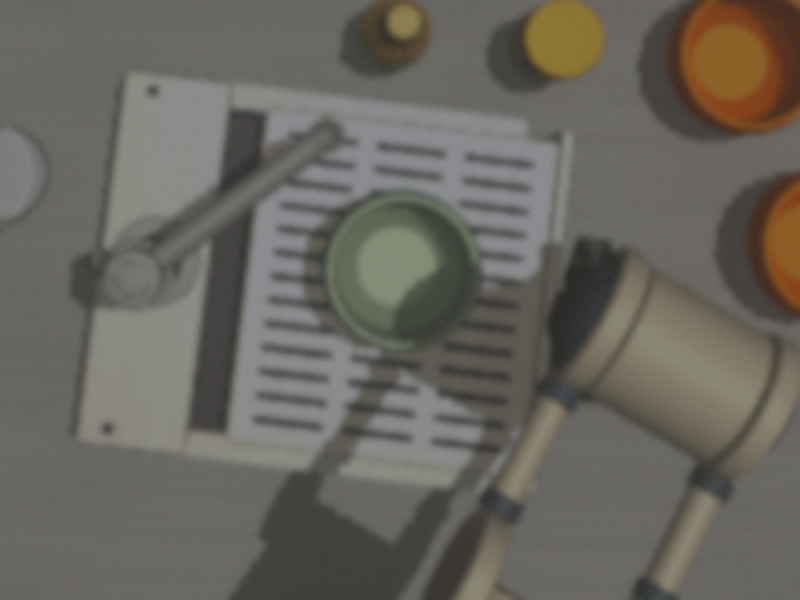

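```bash
python3 -m crank '0.003 0 0 0; 0.006 0 0 0; 0.009 0 0 0; 0.012 0 0 0; 0.015 0 0 0; 0.017 0 0 0; 0.019 0 0 0; 0.021 0 0 0; 0.022 0 0 0; 0.022 0 0 0';  python3 - <<'E'
from meas import *
from station import sense
s=sense();print(s["ee_pos"],st(s["ee_pos"]),s["contact_force"])
E
```

```text
time_s: 8.48
ee_pos: [0.4532, -0.1897, 0.0919]
tool_rot: [2.326, 2.11, -0.001]
contact_force: [0.2, -0.2, 0.9]
grip_width: 0.0
[ 0.45321095 -0.18968893  0.09187024] [-0.14584155 -0.00045316] [ 0.18431753 -0.17671706  0.87800491]
```

```bash
python3 -m crank '0.001 0 0 0; 0.002 0 0 0; 0.003 0 0 0; 0.003 0 0 0';python3 -m crank '0.0007 0 0 0; 0.0014 0 0 0;0.0014 0 0 0'
```

```text
time_s: 8.98
ee_pos: [0.4535, -0.1865, 0.0919]
tool_rot: [2.326, 2.111, -0.001]
contact_force: [0.0, -0.9, 0.7]
grip_width: -0.002
time_s: 9.35
ee_pos: [0.4537, -0.1851, 0.0919]
tool_rot: [2.326, 2.111, -0.001]
contact_force: [0.5, -0.9, 0.7]
grip_width: 0.001
```

```bash
python3 -m crank '0.0005 0 0 0; 0.001 0 0 0; 0.001 0 0 0';python3 -m crank '0.0005 0 0 0; 0.001 0 0 0;0.001 0 0 0'
```

```text
time_s: 9.72
ee_pos: [0.4538, -0.184, 0.0919]
tool_rot: [2.326, 2.111, -0.001]
contact_force: [1.0, -0.7, 1.0]
grip_width: 0.001
time_s: 10.1
ee_pos: [0.4538, -0.1838, 0.0919]
tool_rot: [2.326, 2.109, -0.003]
contact_force: [0.6, -5.9, -0.4]
grip_width: 0.002
```

Buffer contact (5.9 N). One small further nudge, then look.

```bash
python3 -m crank '0.0004 0 0 0; 0.0008 0 0 0; 0.0008 0 0 0';  python3 - <<'E'
from meas import *
from station import sense,snapshot
s=sense();print(s["ee_pos"],st(s["ee_pos"]),s["contact_force"])
d=snapshot("top");np.savez("top5.npz",**d);print(bowl(d));cv2.imwrite("pics/a5.png",cv2.resize(d["color"][220:400,230:470,::-1],(800,600),interpolation=cv2.INTER_CUBIC))
E
```

```text
time_s: 10.48
ee_pos: [0.4538, -0.1837, 0.0919]
tool_rot: [2.325, 2.108, -0.005]
contact_force: [0.0, -6.2, -0.5]
grip_width: 0.002
[ 0.4537653  -0.18370944  0.09189549] [-0.13983651 -0.00042102] [ 0.04278734 -6.19795108 -0.45054784]
(((338.7452392578125, 299.655517578125), (47.510799407958984, 48.62434005737305), 105.53215026855469), array([ 0.48573012, -0.04259095,  0.112     ]), array([ 0.00372875, -0.01845422]), np.float64(0.05809027876335392))
```

View pics/a5.png

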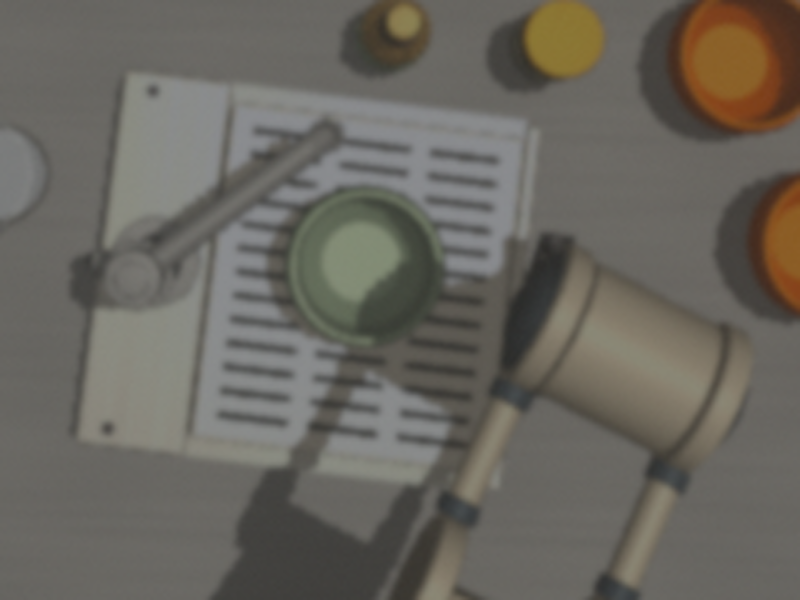

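Tray top's inner edge now meets the deck at (232,95)–(190,435); bowl at station (0.004,−0.018), riding undisturbed. Back off, rise, turn and go beside the spout.

```bash
python3 -m crank '-0.005 0 0 0; -0.02 0 0 0; -0.035 0 -0.01 0; -0.035 0 -0.06 0; -0.035 0 -0.12 0; -0.035 0 -0.18 -8; -0.03 0.0 -0.23 -18; -0.02 0.02 -0.26 -28; 0.0 0.06 -0.26 -38; 0.03 0.11 -0.26 -48; 0.07 0.15 -0.26 -58; 0.11 0.17 -0.26 -68';  python3 - <<'E'
from meas import *
from station import sense
s=sense();print(s["ee_pos"],st(s["ee_pos"]),s["contact_force"],s["qpos"].round(2))
d=load("top5.npz");w=cloud(d).reshape(-1,3)
print("goal delta tool, from",tool(s,[*wd(.04,-.175),.34]))
# spout line fit in station frame
q=w[:,:2]-ORG;x=q@UX;y=q@UY;z=w[:,2]
m=(z>.21)&(z<.235)&(x>-.02)&(x<.13)&(y<-.02)&(y>-.2)
vx,vy,x0,y0=cv2.fitLine(np.c_[x,y][m].astype(np.float32),cv2.DIST_HUBER,0,.01,.01).ravel()
a=np.arctan2(abs(vy),abs(vx));print("spout ang line",a,"y at x=.165:",y0+vy/vx*(.165-x0),m.sum())
print("radial max",np.hypot(x-.165,y)[m].max())
E
```

```text
time_s: 12.02
ee_pos: [0.6354, -0.0897, 0.3508]
tool_rot: [-0.742, -3.052, 0.006]
contact_force: [0.9, -0.6, -0.3]
grip_width: -0.0
[ 0.63538566 -0.08967426  0.35075527] [-0.02851715 -0.17199191] [ 0.89829397 -0.63604528 -0.29299998] [-0.19  0.22  1.   -0.    1.92 -1.29]
goal delta tool, from [0.02255785 0.06481116 0.0104872 ]
spout ang line 0.7685588 y at x=.165: 0.0039772093 462
radial max 0.1708080572679757
```

```bash
python3 -m crank '0.008 0.02 0 -7; 0.015 0.045 0 -15; 0.0225 0.065 0 -22; 0.0225 0.065 0.01 -22; 0.0225 0.065 0.01 -22';  python3 - <<'E'
from meas import *
from scipy.spatial.transform import Rotation as Ro
from station import sense,snapshot
s=sense();R=Ro.from_rotvec(s["tool_rot"]).as_matrix();print(s["ee_pos"],st(s["ee_pos"]),np.degrees(np.arctan2(R[1,0],R[0,0])))
o=[]
for n,b in (("scene",(180,130,400,310)),("top",(230,220,450,400))):
    d=snapshot(n);np.savez(n+"6.npz",**d);o.append(cv2.resize(d["color"][b[1]:b[3],b[0]:b[2],::-1],(400,327),interpolation=cv2.INTER_CUBIC))
cv2.imwrite("pics/a6.png",np.hstack(o))
E
```

```text
time_s: 12.65
ee_pos: [0.645, -0.0228, 0.3391]
tool_rot: [-0.15, -3.135, 0.007]
contact_force: [1.0, 0.4, -1.3]
grip_width: -0.003
[ 0.64504178 -0.02278796  0.33908337] [ 0.03899238 -0.17507108] 174.51905903888508
```

View pics/a6.png

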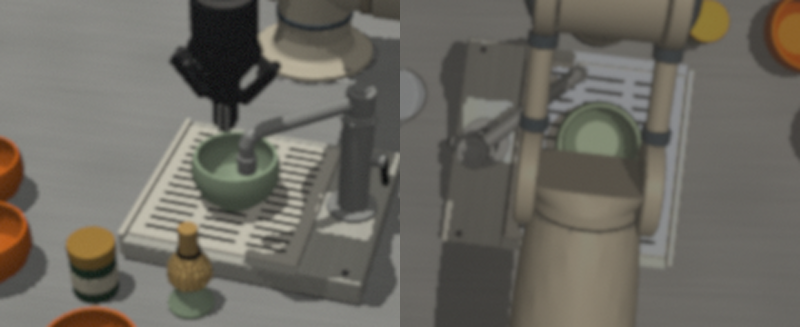

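The hand hangs on the whisk side of the spout, clear above the whisk (scene crop (225,110) vs nozzle (247,160)). Lower and approach.

```bash
python3 -m crank '0 0 0.03 0; 0 0 0.06 0; 0 0 0.085 0; 0 0 0.098 0; 0.008 0 0.098 0; 0.015 0 0.098 0; 0.02 0 0.098 0; 0.02 0 0.098 0';  python3 - <<'E'
from meas import *
from station import sense,snapshot
s=sense();print(s["ee_pos"],st(s["ee_pos"]),s["contact_force"])
o=[]
for n,b in (("scene",(180,130,400,310)),("top",(230,220,450,400))):
    d=snapshot(n);np.savez(n+"7.npz",**d);o.append(cv2.resize(d["color"][b[1]:b[3],b[0]:b[2],::-1],(400,327),interpolation=cv2.INTER_CUBIC))
cv2.imwrite("pics/a7.png",np.hstack(o))
E
```

```text
time_s: 13.75
ee_pos: [0.6248, -0.0214, 0.2434]
tool_rot: [-0.15, -3.138, 0.007]
contact_force: [0.1, 0.7, 0.3]
grip_width: -0.0
[ 0.62476938 -0.02135186  0.24343475] [ 0.03844221 -0.15475532] [0.12788693 0.7060244  0.33279898]
```

View pics/a7.png

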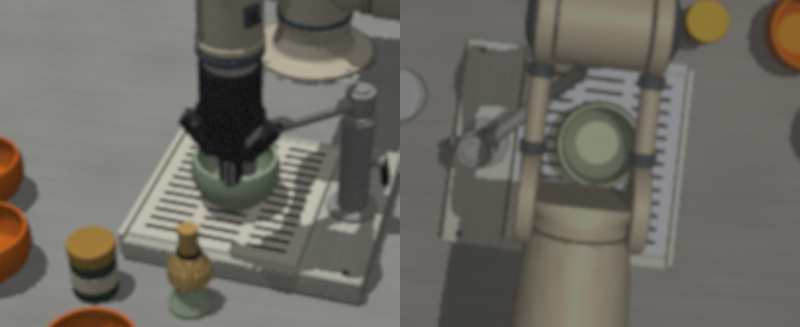

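```bash
python3 -m crank '0.005 0.002 0 0; 0.01 0.003 0 0; 0.015 0.003 0 0; 0.02 0.001 0 0; 0.025 -0.002 0 0; 0.03 -0.005 0 0; 0.036 -0.009 0 0; 0.042 -0.013 0 0; 0.048 -0.016 0 0; 0.054 -0.019 0 0; 0.06 -0.022 0 0; 0.06 -0.022 0 0';  python3 - <<'E'
from meas import *
from station import sense,snapshot
s=sense();print(s["ee_pos"],st(s["ee_pos"]),s["contact_force"],s["ft_torque"])
o=[]
for n,b in (("scene",(180,130,400,310)),("top",(230,220,450,400))):
    d=snapshot(n);np.savez(n+"8.npz",**d);o.append(cv2.resize(d["color"][b[1]:b[3],b[0]:b[2],::-1],(400,327),interpolation=cv2.INTER_CUBIC))
cv2.imwrite("pics/a8.png",np.hstack(o))
E
```

```text
time_s: 15.35
ee_pos: [0.5625, -0.0372, 0.2431]
tool_rot: [-0.149, -3.136, 0.005]
contact_force: [0.6, -0.0, 0.2]
grip_width: 0.001
[ 0.56249638 -0.03721947  0.24305335] [ 0.01657006 -0.0943292 ] [ 0.60421892 -0.02279135  0.227004  ] [-0.02210507  0.01576989  0.03826179]
```

View pics/a8.png

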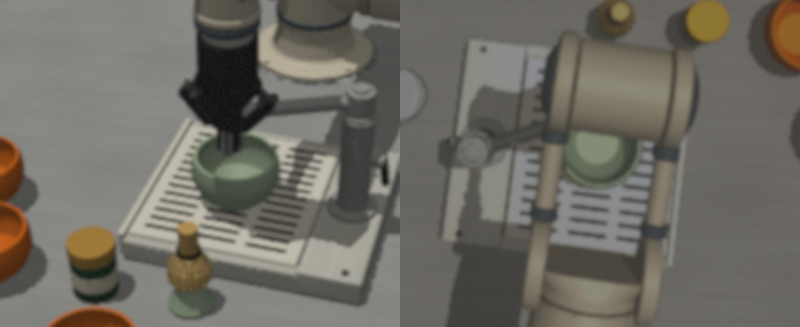

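The spout has turned with the fingers (top crop: pipe now from (475,148) to (545,128)). Check its angle against the predicted 0.43.

```bash
cat >> meas.py <<'E'
def spout(d,x0=.10,x1=.14):
    w=cloud(d).reshape(-1,3);q=w[:,:2]-ORG;x=q@UX;y=q@UY;z=w[:,2]
    m=(z>.205)&(z<.234)&(x>x0)&(x<x1)&(y<.03)&(y>-.2)
    P=np.c_[x,y][m].astype(np.float32)
    c=P.mean(0);return np.arctan2(-(c[1]+.0),(.1655-c[0])),m.sum()
E
python3 - <<'E'
from meas import *
for n in("top5","top8","scene8"): print(n,spout(load(n+".npz")))
E
```

```text
top5 (np.float32(0.72810304), np.int64(211))
top8 (np.float32(0.40418616), np.int64(170))
scene8 (np.float32(0.5607356), np.int64(159))
```

```bash
python3 -m crank '0.004 -0.002 0 0; 0.009 -0.004 0 0; 0.014 -0.006 0 0; 0.019 -0.008 0 0; 0.024 -0.01 0 0; 0.028 -0.011 0 0; 0.032 -0.012 0 0; 0.036 -0.0125 0 0; 0.04 -0.013 0 0; 0.04 -0.013 0 0';  python3 - <<'E'
from meas import *
from station import sense,snapshot
s=sense();print(s["ee_pos"],st(s["ee_pos"]),s["contact_force"])
o=[]
for n,b in (("scene",(180,130,400,310)),("top",(230,220,450,400))):
    d=snapshot(n);np.savez(n+"9.npz",**d);o.append(cv2.resize(d["color"][b[1]:b[3],b[0]:b[2],::-1],(400,327),interpolation=cv2.INTER_CUBIC))
    if n=="top":print(spout(d),"bowl",bowl(d))
cv2.imwrite("pics/a9.png",np.hstack(o))
E
```

```text
time_s: 16.7
ee_pos: [0.5215, -0.046, 0.2431]
tool_rot: [-0.149, -3.136, 0.004]
contact_force: [0.2, 0.3, -0.4]
grip_width: 0.001
[ 0.52150388 -0.04602848  0.24309585] [ 0.00380061 -0.05439269] [ 0.21796944  0.32260133 -0.42097515]
(np.float32(0.14772317), np.int64(157)) bowl (((335.7922058105469, 320.0210266113281), (5.470940589904785, 21.879310607910156), 98.21195220947266), array([ 0.43491381, -0.03626267,  0.112     ]), array([0.00506506, 0.03273717]), np.float64(0.016526565885950237))
```

View pics/a9.png

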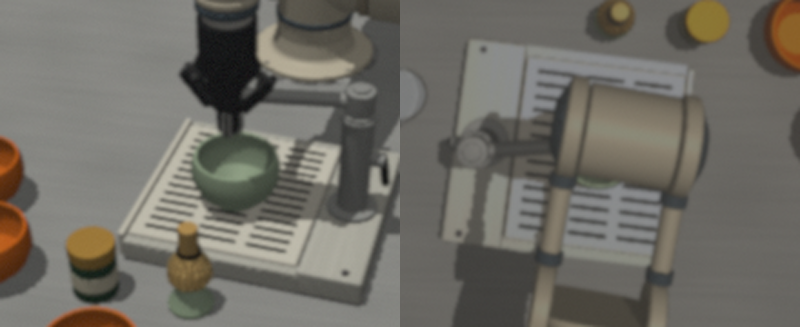

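```bash
python3 -m crank '0.002 0 0 0; 0.0045 -0.001 0 0; 0.006 -0.001 0 0; 0.006 -0.001 0 0'; python3 -m crank '-0.01 0 0 0; -0.03 0 0 0; -0.06 0 -0.01 0; -0.1 0 -0.06 0; -0.13 0 -0.11 0; -0.14 0.0 -0.13 0; -0.14 -0.06 -0.13 0; -0.14 -0.12 -0.13 0; -0.14 -0.18 -0.13 0; -0.14 -0.24 -0.13 0; -0.14 -0.24 -0.13 0';  python3 - <<'E'
from meas import *
from station import sense,snapshot
s=sense();print(s["ee_pos"],st(s["ee_pos"]),s["contact_force"])
o=[]
for n,b in (("scene",(180,130,400,310)),("top",(230,220,450,400))):
    d=snapshot(n);np.savez(n+"10.npz",**d);o.append(cv2.resize(d["color"][b[1]:b[3],b[0]:b[2],::-1],(400,327),interpolation=cv2.INTER_CUBIC))
    if n=="top":print(spout(d),spout(d,.03,.13))
cv2.imwrite("pics/a10.png",np.hstack(o))
E
```

```text
time_s: 17.3
ee_pos: [0.5155, -0.0465, 0.243]
tool_rot: [-0.149, -3.136, 0.005]
contact_force: [0.2, 0.3, 0.8]
grip_width: -0.0
time_s: 18.68
ee_pos: [0.6317, -0.3032, 0.3712]
tool_rot: [-0.159, -3.133, 0.004]
contact_force: [0.5, 0.8, 0.2]
grip_width: 0.003
[ 0.63167468 -0.30323786  0.37119057] [-0.24142263 -0.18915112] [0.46004369 0.82093093 0.16693949]
(np.float32(0.10642813), np.int64(156)) (np.float32(0.12825723), np.int64(390))
```

View pics/a10.png

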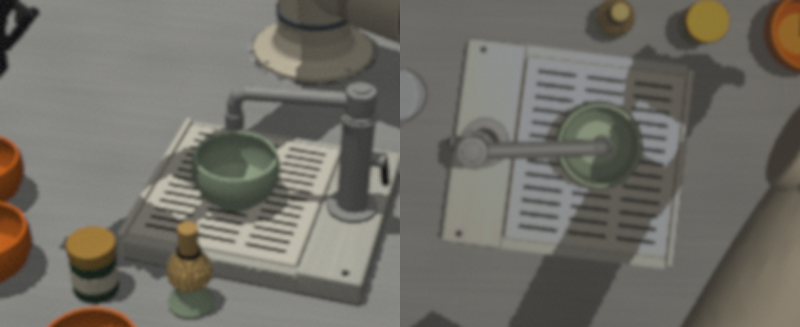

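Unobstructed: pipe from (475,150) to (607,147) in the top crop, bowl centred ≈(600,145); nozzle in the scene crop at (235,118). Measure precisely from enlargements.

Run:
```python
from meas import *
d=load("top10.npz");e=load("scene10.npz")
cv2.imwrite("pics/t10.png",cv2.resize(d["color"][270:330,260:360,::-1],None,fx=8,fy=8,interpolation=cv2.INTER_CUBIC))
cv2.imwrite("pics/s10.png",cv2.resize(e["color"][170:255,270:390,::-1],None,fx=6.6,fy=6.6,interpolation=cv2.INTER_CUBIC))
```

```text
(no output)
```

View pics/t10.png

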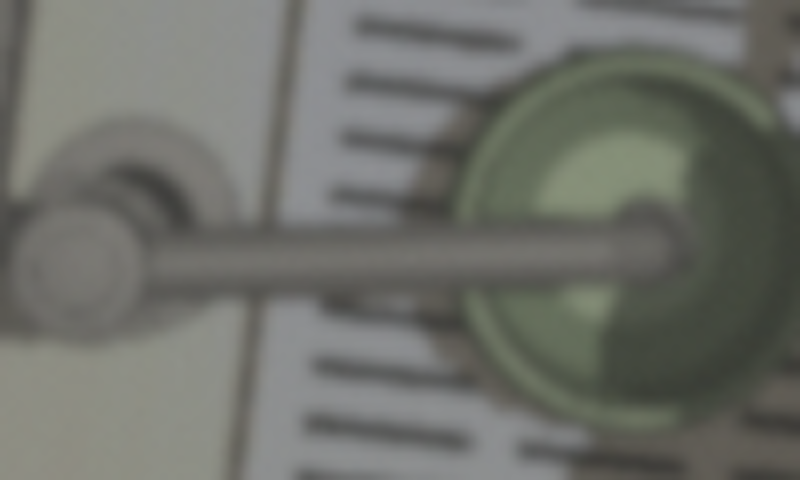

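View pics/s10.png

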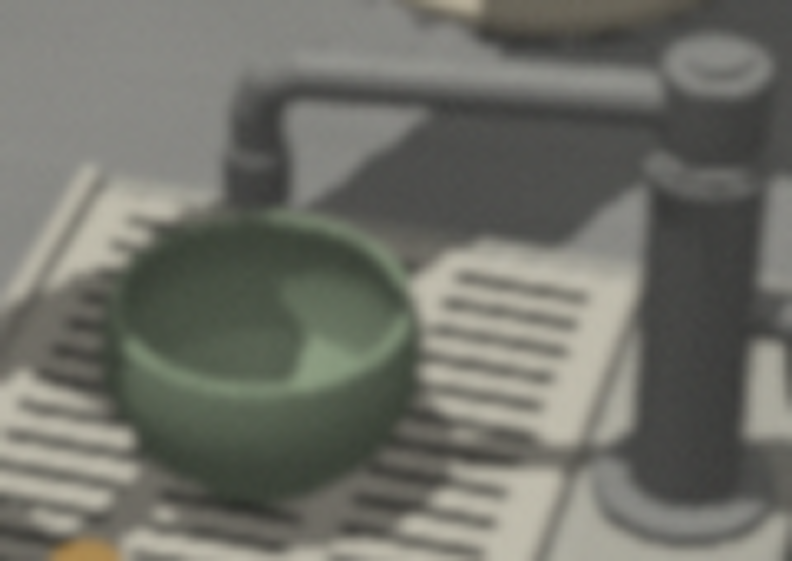

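Run:
```python
from meas import *
d=load("top10.npz");e=load("scene10.npz")
t=lambda u,v:(260+(u+.5)/8-.5,270+(v+.5)/8-.5)
s=lambda u,v:(270+(u+.5)/6.6-.5,170+(v+.5)/6.6-.5)
A=onz(d,*t(75,265),.239);print("col",st(A))
B=onz(d,*t(620,246),.226);print("pipe pt",st(B))
dd=st(B)-st(A);th=np.arctan2(-dd[1],-dd[0]);print("theta",th,"outlet",st(A)-.165*np.array([np.cos(th),np.sin(th)]))
print("bowl top",st(onz(d,*t(646,239),.112)),"auto old",[0.0037,-.0185])
print("bowl scene",st(onz(e,*s(263,300),.112)))
print("outlet scene",st(onz(e,*s(257,208),.162)), "pipe/bend tri",[tri(d,t(660,246),e,s(265,80))])
print("bend st",st(tri(d,t(660,246),e,s(265,80))[0]))
print("col scene",st(onz(e,*s(717,62),.239)))
print("tray rear/home: panel edge pts", )
```

```text
col [ 0.1661786  -0.00026645]
pipe pt [ 0.01497168 -0.02311259]
theta 0.1499576375712738 outlet [ 0.00303033 -0.02491683]
bowl top [-0.00012824 -0.01947283] auto old [0.0037, -0.0185]
bowl scene [ 0.00471696 -0.02055563]
outlet scene [ 0.006127   -0.03157633] pipe/bend tri [(array([ 0.49050647, -0.0419823 ,  0.21246893]), np.float64(0.0043306456012775375))]
bend st [ 0.00480086 -0.02314832]
col scene [ 0.16789427 -0.00656636]
tray rear/home: panel edge pts
```

Column-line, finger position and scene view agree: the outlet is at station y ≈ −0.025, bowl centre ≈ −0.019, so ~6 mm more is needed. Return and nudge.

```bash
python3 -m crank '0 0.06 0 0; 0 0.12 0 0; 0 0.18 0 0; 0 0.235 0.0 0; 0.02 0.244 0.05 0; 0.04 0.244 0.1 0; 0.06 0.244 0.128 0; 0.085 0.244 0.128 0; 0.105 0.244 0.128 0; 0.12 0.244 0.128 0; 0.128 0.244 0.128 0; 0.128 0.244 0.128 0';  python3 - <<'E'
from meas import *
from station import sense
s=sense();print(s["ee_pos"],st(s["ee_pos"]),s["contact_force"],tool(s,[*wd(.003,-.0425),.243]))
E
```

```text
time_s: 20.27
ee_pos: [0.5282, -0.0431, 0.2448]
tool_rot: [-0.149, -3.136, 0.003]
contact_force: [0.6, 0.2, -0.1]
grip_width: 0.001
[ 0.52820206 -0.04313668  0.24481939] [ 0.0073326  -0.06077651] [ 0.64500925  0.15605311 -0.09841246] [ 0.01828626 -0.0042724   0.00186323]
```

```bash
python3 -m crank '0.004 -0.003 0.001 0; 0.009 -0.004 0.001 0; 0.012 -0.004 0.001 0; 0.014 -0.004 0.001 0; 0.016 -0.004 0.001 0; 0.018 -0.004 0.001 0; 0.018 -0.004 0.001 0'
python3 - <<'E'
from meas import *
from station import sense,snapshot
s=sense();print(s["ee_pos"],st(s["ee_pos"]),s["contact_force"]);print(spout(snapshot("top")))
E
```

```text
time_s: 21.15
ee_pos: [0.5098, -0.0453, 0.244]
tool_rot: [-0.148, -3.136, 0.002]
contact_force: [1.0, 1.0, 0.9]
grip_width: 0.001
[ 0.50975259 -0.04531168  0.24397625] [ 0.00336658 -0.04262756] [1.00455732 1.01060777 0.86386101]
(np.float32(0.090423055), np.int64(160))
```

```bash
python3 -m crank '-0.01 0 0 0; -0.03 0 0 0; -0.06 0 -0.01 0; -0.1 0 -0.06 0; -0.14 0 -0.1 0; -0.15 0.0 -0.13 0; -0.15 -0.06 -0.13 0; -0.15 -0.12 -0.13 0; -0.15 -0.18 -0.13 0; -0.15 -0.24 -0.13 0; -0.15 -0.26 -0.13 0; -0.15 -0.26 -0.13 0';  python3 - <<'E'
from meas import *
from station import sense,snapshot
s=sense();print(s["ee_pos"],st(s["ee_pos"]),s["contact_force"])
d=snapshot("top");e=snapshot("scene");np.savez("top11.npz",**d);np.savez("scene11.npz",**e)
print(spout(d),spout(d,.03,.13))
cv2.imwrite("pics/t11.png",cv2.resize(d["color"][270:330,260:360,::-1],None,fx=8,fy=8,interpolation=cv2.INTER_CUBIC))
cv2.imwrite("pics/s11.png",cv2.resize(e["color"][170:255,270:390,::-1],None,fx=6.6,fy=6.6,interpolation=cv2.INTER_CUBIC))
cv2.imwrite("pics/full11.png",np.hstack([cv2.resize(i["color"][...,::-1],(400,300)) for i in(d,e)]))
E
```

```text
time_s: 22.7
ee_pos: [0.635, -0.3193, 0.3728]
tool_rot: [-0.151, -3.134, 0.001]
contact_force: [-0.4, 0.3, 0.5]
grip_width: 0.005
[ 0.63500265 -0.31930196  0.37275368] [-0.25708502 -0.19403169] [-0.38024307  0.34699813  0.54001209]
(np.float32(0.091385335), np.int64(159)) (np.float32(0.09667019), np.int64(378))
```

View pics/t11.png

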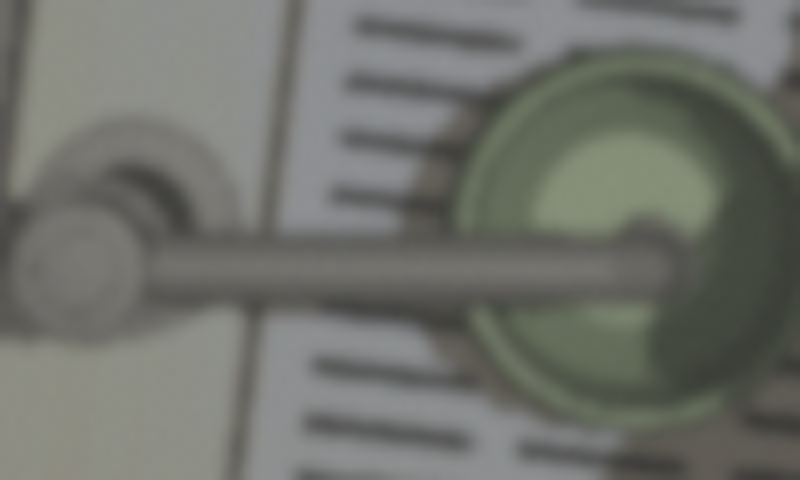

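View pics/s11.png

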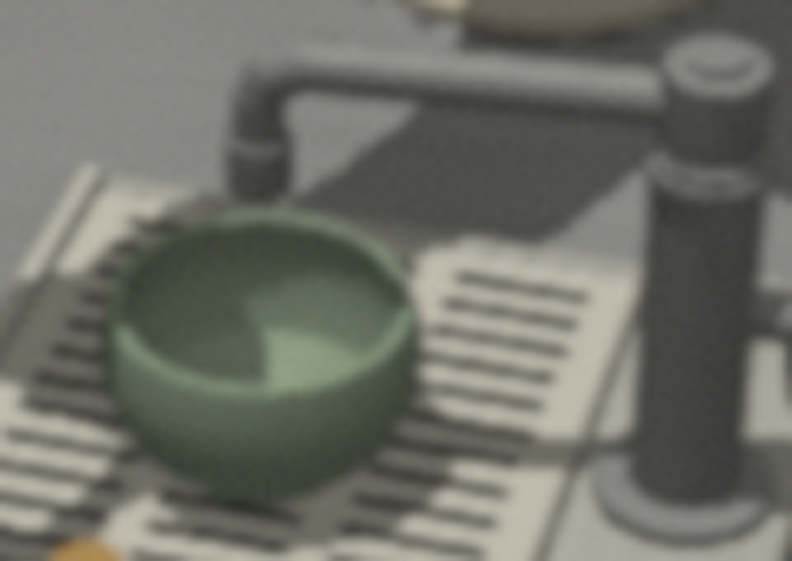

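View pics/full11.png

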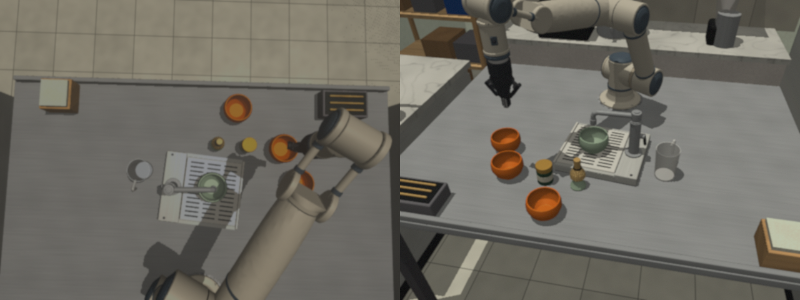

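Run:
```python
from meas import *
d=load("top11.npz");e=load("scene11.npz")
t=lambda u,v:(260+(u+.5)/8-.5,270+(v+.5)/8-.5)
s=lambda u,v:(270+(u+.5)/6.6-.5,170+(v+.5)/6.6-.5)
A=onz(d,*t(76,267),.239);B=onz(d,*t(610,266),.226)
dd=st(B)-st(A);th=np.arctan2(-dd[1],-dd[0]);print("col",st(A),"theta",th,"outlet",st(A)-.165*np.array([np.cos(th),np.sin(th)]))
print("outlet scene",st(onz(e,*s(259,197),.162)),"bowl scene",st(onz(e,*s(263,300),.112)),"col scene",st(onz(e,*s(717,62),.239)))
print("bowl top",bowl(d)[2])
p0=load("top0.npz")
# bystanders & tray: depth diffs outside
for n,p in dict(tin=(.663,-.199),whisk=(.66,-.061),jug=(.544,.274)).items():
    r=[]
    for q in(p0,d):
        w=cloud(q).reshape(-1,3);m=(np.hypot(w[:,0]-p[0],w[:,1]-p[1])<.06)&(w[:,2]>.05);r.append(w[m].mean(0).round(4))
    print(n,*r)
# panel face edge along mid rows: z ~.03-.05 extreme x
w=cloud(d).reshape(-1,3);q=w[:,:2]-ORG;x=q@UX;y=q@UY
for y0 in(-.12,-.08,-.04,0.,.05): 
    m=(abs(y-y0)<.01)&(w[:,2]>.02)&(w[:,2]<.06)&(x<-.05)&(x>-.2); print(y0,np.percentile(x[m],1) if m.any() else None,end=" ")
w=cloud(p0).reshape(-1,3);q=w[:,:2]-ORG;x=q@UX;y=q@UY;print()
for y0 in(-.12,-.08,-.04,0.,.05):
    m=(abs(y-y0)<.01)&(w[:,2]>.02)&(w[:,2]<.06)&(x<-.15)&(x>-.3); print(y0,np.percentile(x[m],1) if m.any() else None,end=" ")
```

```text
col [0.16582969 0.0002478 ] theta 0.11675456836975501 outlet [ 0.00195303 -0.01897296]
outlet scene [ 0.00478564 -0.02458223] bowl scene [ 0.00471696 -0.02055563] col scene [ 0.16789427 -0.00656636]
bowl top [ 0.00315921 -0.01841306]
tin [ 0.6642 -0.197   0.0822] [ 0.6545 -0.2262  0.3865]
whisk [ 0.6663 -0.0651  0.091 ] [ 0.6664 -0.0652  0.0913]
jug [0.5414 0.2761 0.1011] [0.5412 0.2759 0.1009]
-0.12 -0.12910968503109538 -0.08 -0.12903527496170591 -0.04 -0.12889039272505773 0.0 -0.12920742580822545 0.05 -0.12838226432225744 
-0.12 -0.23132389690043048 -0.08 -0.23009968821917784 -0.04 -0.23079091577403849 0.0 -0.2305421015239559 0.05 -0.22990114466548073
```

Run:
```python
from meas import *
from station import sense,sign_off
a=load("scene0.npz")["color"].astype(int);b=load("scene11.npz")["color"].astype(int)
print("tin patch diff",abs(a-b)[255:297,215:248].mean(),"whisk",abs(a-b)[250:305,270:300].mean(),"jug",abs(a-b)[225:290,405:450].mean())
s=sense();print(abs(s["joint_vel"]).max(),s["contact_force"]);print(sign_off())
```

```text
tin patch diff 6.38023088023088 whisk 8.816565656565656 jug 2.2227920227920226
0.02087490660459612 [0.35213867 0.23067572 0.85212202]
the job is handed in; nothing more can be done
None
```

The tray is fully home with the bowl riding on it, and the spout outlet is over the middle of the bowl. The job was handed in at about 23 s, with the hand raised clear and no contact force beyond sensor noise.

**Tray:** I pushed it with the shut fingertips on the middle of the front panel, at about 2 N. It stopped on the buffers at about 6 N. The face measures x ≈ −0.129 m against the nominal −0.130 m.

**Spout:** I pushed the nozzle from the side in two passes. The first stopped about 6 mm short, so I went back and nudged it the rest.
- **Top view:** it puts the outlet at station (0.002, −0.019) m and the bowl centre at (0.003, −0.018) m, about 1 mm apart.
- **Scene view:** it shows about 4 mm between them in y. It also places the column about 6 mm off in the same direction, so I trusted the top view.

**Bystanders:** The whisk and jug stand within a fraction of a millimetre of where they started. In the last top view the arm hid the tin, so its depth comparison failed. I checked it only in the scene images, where it looks unmoved.

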